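# Secure the laundry dosing tank for moving

## Robot

A 6-joint arm with a two-finger parallel gripper is mounted at the origin on the work surface. World frame = base frame: x ahead of the robot, y to its left, z up, the work surface at z = 0. Lengths are in mm, angles in rad, forces in N, time in s.
With the tool pointing down it reaches from about 350 to 775 mm from the base axis. Payload 7.3 kg.
Tool frame: the origin (TCP) lies at the centre of the arm's flange, where the gripper is bolted on; the fingertips stand 178 mm ahead of it and the grasp point (between the pads) lies 159 mm ahead of it; z points along the fingers, y is the line along which they close (so a half turn about z gives the same grasp; the last joint's range is limited). The gripper opens to 92 mm and grips with 3 to 60 N. Pads are 19 mm wide; open, the fingers measure 130 mm over their backs; the gripper's body (75 mm by 190 mm) begins 47 mm behind the grasp point.
Start: joints at [1.164, 0.342, 1.524, -0, 1.275, -0.146], TCP at [135.351, 507.255, 404.741] pointing down, gripper open.
Joint ranges: [-2.53, 2.53], [-0.77, 2.02], [0.04, 2.7], [-1, 4.14], [0.28, 2.66], [-3.11, 3.11]. Speed limits (rad/s): [2.57, 2.57, 3.14, 3.14, 3.14, 3.14].

## Interface

Orientations are given as [roll, pitch, yaw] about the fixed x, y, z axes, in that order (R = Rz(yaw) Ry(pitch) Rx(roll)).
In Python, from plant import * gives the robot as it stands. The module is installed in compiled form; this text tells all that it offers.
- The arm moves only by the shell command python3 -m inch 'ROWS'. ROWS is JSON, a list of rows, each a list of 5 numbers: the shift along the tool's x, y, z in m, then the turn about the tool's z in rad, then the opening, from 0 (shut) to 1 (fully open). In form: [[tx, ty, tz, spin, claw], ...]. A call has 1 to 8 rows; each row is the pose to reach, as a shift and turn from the pose commanded when the call began, along the tool's axes at that moment; what a row does not reach only later rows make up. A row lasts 1/12 s, in which the tool goes at most 41.7 mm and 7.16 degrees, less where a joint would pass 70% of its speed; a pose out of reach is approached as far as the arm can. A call with a gripper value outside its range is refused whole. The fingers move at their own pace and stop on an object; the grip force is fixed at half the most. Time passes only in rows, so rows that repeat a pose let the fingers close. It gives the time, the measured TCP pose, the force, the opening and the grip force at its end, in the units of the state.
- get_obs(): the state, without advancing time (a new reading comes with each control period).
- capture(name): name is "side" or "top" or "wrist"; returns a dict with "color" (480x640x3 uint8, red, green, blue), "intrinsics" (3x3 intrinsics, pixels), "pose" (4x4, takes a point from camera to world coordinates). Camera axes: x right, y down, z forward; pixel columns grow to the right and rows downward; lengths in mm; the calibration is good to about 2 mm. The wrist camera is an equidistant fisheye: a pixel r from the principal point sees the ray r / f radians off the axis. A picture is of the moment at which its call begins. There is no depth.
- close_job(): hands the job in; it is judged then, once.
Trained networks look in a picture, given as the dict that the camera call returned (one of the last four; its "shot" number tells which), for a name from the list of things; names that differ only in an ending like _2 or _b are one class to them, and where a whole thing is asked for, a point or a joint stands for the part that bears it (a point fixed in the world has none). Each returns a list of dicts, best first, with "conf" (0 to 1); they miss things now and then, are a little off and sometimes report something else, mostly with a low value. They report only what shows in the picture. A call takes as long as a camera call.
- look_for(picture, target): "rect" ([centre column, centre row, width, height] in pixels, round what is visible of it).
- trace(picture, target): "pixels" (480x640 bool, what is visible of it) and "rect" ([centre column, centre row, width, height] in pixels, round what is visible of it).
- tip_of(picture, target): "centre" ([column, row] in pixels: a listed point, or the origin of a listed thing).
The state is a dict: "time": time; "joint_positions": joint angles; "dq": joint speeds; "tau": joint torques, N m; "tool_pos": TCP position; "tcp_rot": TCP orientation; "contact_force": force on the tool from outside, world axes, zero at the start; "moment": the same for the moment, N m; "grip_width": finger opening in mm; "finger_force": force on a finger pad.
Only numpy, scipy, OpenCV 4.12 (cv2) and the standard library are available. Lean on these libraries where they do the work, as an engineer would, in place of code of your own. Each camera call takes 0.05 s, during which the arm holds its last target. There are 200 camera calls.

## Task

Get the white dosing tank ready to be moved: twist both of its winged screw caps, the large one on the slanting filler neck and the small one on top, clockwise until they stop fully closed. Only then slide the small steel lock grip on top of the tank all the way along its track to the stop block. Leave the things standing round the tank where they are, then let go of everything.

Things in the scene. Friction and masses are not known exactly. Their poses are not given: they have to be found in the camera images.
- tank: White plastic tank fixed to the counter, 220 (x) x 300 (y) x 150 mm high. Origin: centre of its underside; x to its back (front faces the robot's left), z up. Flat top from x -20 to 110; thence slopes at 36 degrees down to 85 mm high at x = -110; filler neck square on mid-slope. Vent cap and lock stand on top at x 45, y 78 and -78 mm, either way round
- filler_grip (a point): Grip point of the large grey filler cap: on its axis, 7 mm below the top of its wing. Disc 64 mm across, 16 mm thick, its top 25 mm below this point; on it a wing (bar) 54 mm long, 14 thick, 32 high. z points out along the turning axis, leaning 36 degrees (0.625 rad) from vertical to the front of the tank; x along the wing to the end with a white dot; turns with the cap
- filler_cap (a joint): Opening angle of the filler cap, rad: 0 = fully closed (end stop, wing pointing up and down the slope), up to 2.7 open; grows counter-clockwise seen from outside, so closing is clockwise
- vent_grip (a point): Grip point of the small vent cap: on its vertical turning axis, 6 mm below the top of its wing, 46 mm above the tank's top. Grey disc 40 mm across, 12 mm thick, its top 24 mm below this point; wing 36 mm long, 12 mm thick, 30 mm high. x points along the wing towards the end with the white dot; z up; turns with the cap
- vent_cap (a joint): Opening angle of the vent cap, rad: 0 = fully closed (end stop, wing along the tank's x), up to 1.7 open; closing is clockwise seen from above
- lock_grip (a point): Grip point of the lock: a steel grip 20 (x) x 14 (y) x 32 mm high, point 11 mm below its top, 33 mm above the tank top. Slides along y on a flat white track 104 mm long, 36 wide, 9 high (over the tank top). y points to the locked end, where a steel stop block (14 mm wide, 10 long, top 25 mm above the tank top) stands mid-track. z up
- carry_handle (a point): Top of the grey carrying handle that arches over the middle of the tank's top between vent cap and lock: a 14 mm bar along the tank's x, 99 mm long, its top (this point) 205 mm above the counter; fixed
- lock (a joint): Travel of the lock grip, m: 0 = released, 0.046 = fully locked, against the stop block
- spray_bottle: Bystander: lavender spray bottle with white trigger head, 68 mm across, 216 mm tall, head reaching 57 mm along its -x; origin: centre of its underside
- jar_lid: Bystander: grey silicone jar lid lying flat, 92 mm across, 14 mm high; origin: centre of its underside
- tub: Bystander: closed red plastic tub with white latch on its -x side, 126 x 96 x 80 mm high; origin: centre of its underside
- peg_caddy: Bystander: steel caddy with wooden clothes pegs, 120 x 85 x 70 mm, pegs to about 85 mm high; origin: centre of its underside

How it is judged:
By the outcome, as a careful person would: the job done as asked, in the order asked, and still so for the second after the job is handed in, with the robot touching nothing.
It also fails if it takes over 72 s, if anything falls off the work surface, if the arm or the gripper's body presses on something with over 40 N, if the wrist force passes 120 N, or if a joint passes its speed limit or range.

## Working session

There is one attempt and no reset: what is moved stays moved. The work goes in short steps, Python scripts to look and compute and a shell command to move; the robot and the scene stay as the last step left them, time stands still between calls to the robot, and variables do not carry over. Pictures are saved under pics/ and viewed, at most 11 in all, crops included, and the job is handed in when it is done.

```bash
mkdir -p pics; cat > h.py <<'E'
from plant import *
import numpy as np, cv2
from scipy.spatial.transform import Rotation as R
def ray(p,px):
    K=np.array(p["intrinsics"]);T=np.array(p["pose"]);x=(px[0]-K[0,2])/K[0,0];y=(px[1]-K[1,2])/K[1,1]
    return T[:3,3],T[:3,:3]@(lambda v:v/np.linalg.norm(v))(np.array([x,y,1.]))
def fray(p,px):
    K=np.array(p["intrinsics"]);T=np.array(p["pose"]);x=(px[0]-K[0,2])/K[0,0];y=(px[1]-K[1,2])/K[1,1]
    r=np.hypot(x,y)+1e-9
    return T[:3,3],T[:3,:3]@np.array([np.sin(r)*x/r,np.sin(r)*y/r,np.cos(r)])
def tri(rs):
    A=0;b=0
    for o,d in rs:
        M=np.eye(3)-np.outer(d,d);A=A+M;b=b+M@o
    X=np.linalg.solve(A,b);return X,[np.linalg.norm((np.eye(3)-np.outer(d,d))@(X-o)) for o,d in rs]
def save(p,n,crop=None,s=1):
    im=p["color"][:,:,::-1]
    if crop: im=im[crop[1]:crop[3],crop[0]:crop[2]]
    cv2.imwrite("pics/"+n,cv2.resize(im,None,fx=s,fy=s,interpolation=cv2.INTER_CUBIC))
E
python3 - <<'E'
from h import *
ps={n:capture(n) for n in("side","top","wrist")}
for n in ps: print(n,np.round(ps[n]["pose"],3).tolist(),np.array(ps[n]["intrinsics"]).tolist())
a=np.hstack([ps["side"]["color"],ps["top"]["color"]])
save(ps["side"],"side0.png");save(ps["top"],"top0.png");
for t in("tank","filler_grip","vent_grip","lock_grip","carry_handle","spray_bottle","jar_lid","tub","peg_caddy"):
    rs=[]
    for n in ps:
        r=tip_of(ps[n],t)
        if r:
            print(t,n,np.round(r[0]["centre"],1),round(r[0]["conf"],2))
            if r[0]["conf"]>.4: rs.append((fray if n=="wrist" else ray)(ps[n],r[0]["centre"]))
    if len(rs)>1:
        X,e=tri(rs);print("   ",X.round(1),np.round(e,1))
print(get_obs())
E
```

```text
side [[0.898, -0.247, 0.365, 186.693], [-0.44, -0.463, 0.77, -855.608], [-0.021, -0.852, -0.524, 725.323], [0.0, 0.0, 0.0, 1.0]] [[504.68679711146103, 0.0, 324.0053919248556], [0.0, 504.68679711146103, 230.92332199197037], [0.0, 0.0, 1.0]]
top [[0.021, -0.992, 0.124, 445.008], [-1.0, -0.02, 0.005, -5.082], [-0.003, -0.124, -0.992, 1418.848], [0.0, 0.0, 0.0, 1.0]] [[608.3112504142708, 0.0, 319.9763517544005], [0.0, 608.3112504142708, 235.46800690606253], [0.0, 0.0, 1.0]]
wrist [[0.257, 0.923, 0.286, 56.971], [0.966, -0.245, -0.077, 529.274], [-0.001, 0.296, -0.955, 383.926], [0.0, 0.0, 0.0, 1.0]] [[371.64829954431775, 0.0, 320.97931933979777], [0.0, 371.64829954431775, 238.38052204451583], [0.0, 0.0, 1.0]]
tank top [330.1 251.4] 0.87
filler_grip side [316.4 205.4] 0.86
filler_grip top [289.9 228.9] 0.62
    [610.1  65.6 171.3] [3.7 3.7]
vent_grip side [368.7 223. ] 0.65
vent_grip top [369.2 211.1] 0.81
    [648.9 -97.  198.4] [1. 1.]
lock_grip top [268.7 166.6] 0.51
carry_handle side [332.5 228.7] 0.79
carry_handle top [359.9 251.7] 0.87
    [569.6 -80.8 198.1] [3.3 3.3]
spray_bottle 
[... 397 characters left out ...]
.5, 'joint_positions': array([ 1.16395670e+00,  3.41991261e-01,  1.52407331e+00,  3.54879123e-05,
        1.27541329e+00, -1.45994126e-01]), 'dq': array([-5.99101578e-05, -2.00423530e-03,  7.12276811e-05, -5.75642273e-04,
       -6.32179553e-04,  4.51572090e-04]), 'tau': array([-2.15008081e-04, -4.31129479e+01, -2.44477004e+01,  7.18308846e-02,
        4.83401294e-02,  1.09921612e-05]), 'tool_pos': array([135.37016131, 507.25536234, 404.75437988]), 'tcp_rot': array([ 3.14147414e+00, -1.68905926e-05,  2.88073682e+00]), 'contact_force': array([-0.15648172,  1.48439287,  0.39496661]), 'moment': array([-0.00444112, -0.02281331,  0.02623554]), 'finger_force': 0.0, 'grip_width': 91.65912632945664}
```

View pics/side0.png

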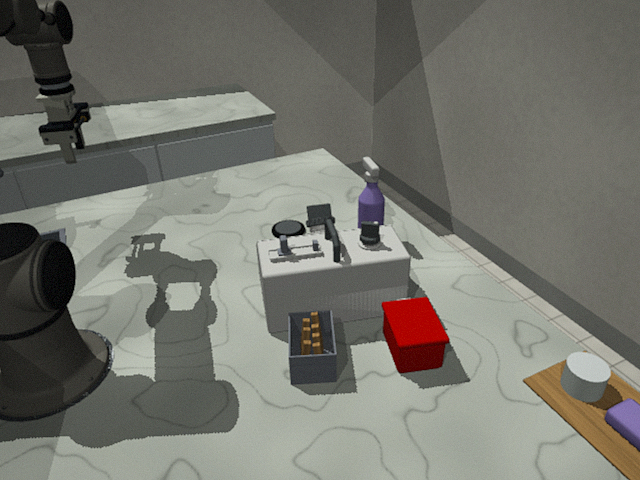

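View pics/top0.png

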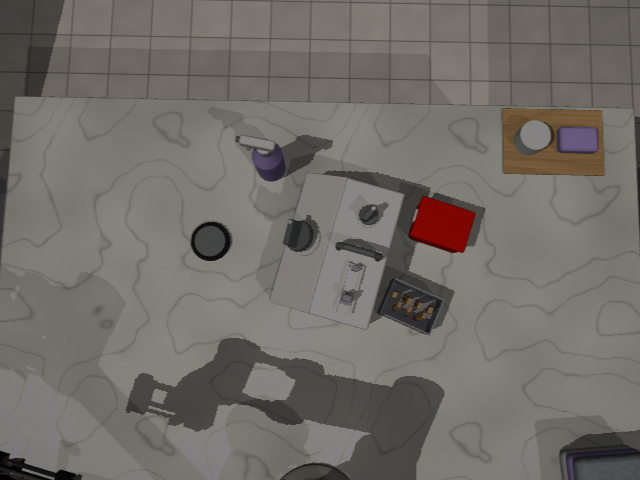

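Side view: the tank with handle at (333,235), the lock track at (295,247), the vent cap at (370,233), and the filler at (320,213). In the top view, filler is at (298,235), vent (370,213), and lock grip (347,297), with the stop at (355,266) towards the handle. Next I'll move the wrist camera over the tank for a better look.

```bash
python3 - <<'E'
from h import *
o=get_obs(); Rm=R.from_euler("xyz",o["tcp_rot"]).as_matrix()
print(Rm.round(3).tolist())
for tgt in ([440,60,480],[480,-20,480]): print((Rm.T@(np.array(tgt)-o["tool_pos"])).round(0))
p=capture("top"); a=p["color"][150:350,250:410]; q=capture("side"); b=q["color"][180:340,240:440]
save(p,"topc.png",(255,160,425,340),4.4)
E
```

```text
[[-0.966, 0.258, 0.0], [0.258, 0.966, 0.0], [0.0, 0.0, -1.0]]
[-410. -354.  -75.]
[-469. -421.  -75.]
```

View pics/topc.png

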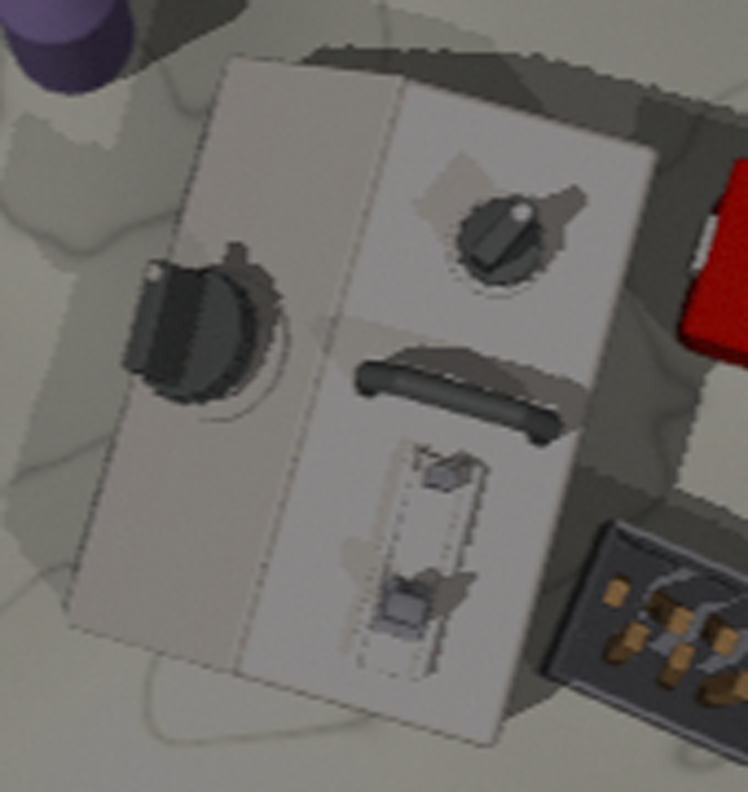

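Top crop: the filler wing lies across the slope with its dot at (155,270), about 1.6 rad open. The vent wing points up and right with its dot at (520,212), about 1.2 rad open. The lock grip is at (407,605) and its stop at (445,472). I'll fit the tank pose from its corners and move the camera closer.

```bash
python3 - <<'E'
from h import *
from scipy.optimize import least_squares
p=capture("top");K=np.array(p["intrinsics"]);T=np.linalg.inv(np.array(p["pose"]))
s=4.4
px=[(405,78),(240,672),(657,155),(497,743),(360,375+0),(545,428)]
px=np.array([(255+a/s,160+b/s) for a,b in px])
loc=np.array([(-20,150,150),(-20,-150,150),(110,150,150),(110,-150,150),(45-48,0,195),(45+48,0,195)],float)
def proj(W): c=W@T[:3,:3].T+T[:3,3]; c=c@K.T; return c[:,:2]/c[:,2:]
def tw(v,L): return R.from_euler("z",v[2]).apply(L)+[v[0],v[1],0]
f=lambda v:(proj(tw(v,loc))-px)[:4].ravel()
r=least_squares(f,[570,-30,-1.8]);print(r.x,r.fun.round(1),(proj(tw(r.x,loc))-px)[4:].round(1))
m=np.array([-65,0,(150+85)/2]);a=.625
for n,L in dict(fill=m,vent=(45,78,196),lock=(45,-78,183),handle=(45,0,205)).items(): print(n,tw(r.x,np.array([L]))[0].round(1))
E
```

```text
[580.66132659 -33.79775595  -1.82580938] [-0.4 -0.9 -1.6  0.8  1.4 -2.1  0.6  2. ] [[-1.  -1.2]
 [ 2.8 -0.4]]
fill [597.1  29.1 117.5]
vent [644.8 -97.  196. ]
lock [493.8 -57.7 183. ]
handle [569.3 -77.3 205. ]
```

```bash
python3 -m inch '[[-0.04,-0.035,-0.01,0,1],[-0.08,-0.07,-0.02,0,1],[-0.12,-0.105,-0.03,0,1],[-0.15,-0.14,-0.04,0,1],[-0.19,-0.17,-0.05,0,1],[-0.22,-0.2,-0.06,0,1],[-0.26,-0.23,-0.065,0,1],[-0.29,-0.255,-0.075,0,1]]'; python3 -m inch '[[-0.03,-0.025,0,0,1],[-0.06,-0.05,0,0,1],[-0.1,-0.08,0,0,1],[-0.12,-0.1,0,0,1],[-0.12,-0.1,0,0,1]]'
```

```text
time: 2.32
tool_pos: [316.1, 232.5, 468.6]
tcp_rot: [3.141, 0.001, 2.881]
contact_force: [0.9, -0.0, -0.0]
grip_width: 91.7
finger_force: 0.0
time: 2.73
tool_pos: [408.6, 102.4, 467.9]
tcp_rot: [-3.14, 0.002, 2.875]
contact_force: [0.2, -1.2, 0.0]
grip_width: 91.9
finger_force: 0.0
```

```bash
python3 - <<'E'
from h import *
ps={n:capture(n) for n in("side","top","wrist")}
save(ps["wrist"],"w1.png")
for t in("filler_grip","vent_grip","lock_grip","carry_handle"):
    rs=[]
    for n in ps:
        r=tip_of(ps[n],t)
        if r:
            print(t,n,np.round(r[0]["centre"],1),round(r[0]["conf"],2))
            if r[0]["conf"]>.4: rs.append((fray if n=="wrist" else ray)(ps[n],r[0]["centre"]))
    if len(rs)>1:
        X,e=tri(rs);print("   ",X.round(1),np.round(e,1))
print(np.round(ps["wrist"]["pose"],3).tolist())
E
```

```text
filler_grip side [316.2 205.4] 0.67
filler_grip top [286.9 227.8] 0.77
    [612.7  72.1 167.5] [3.8 3.8]
vent_grip side [368.9 223.5] 0.74
vent_grip top [369.6 211.5] 0.81
    [648.4 -97.9 197.8] [0.7 0.7]
lock_grip side [281.1 242.5] 0.73
lock_grip top [349.5 295.4] 0.58
    [474.6 -59.2 182.8] [4.5 4.5]
carry_handle side [332.1 225.3] 0.6
carry_handle top [356.5 249. ] 0.93
    [573.7 -73.3 201.1] [2.3 2.3]
[[0.26, 0.922, 0.286, 328.133], [0.966, -0.249, -0.077, 128.111], [0.0, 0.296, -0.955, 447.657], [0.0, 0.0, 0.0, 1.0]]
```

View pics/w1.png

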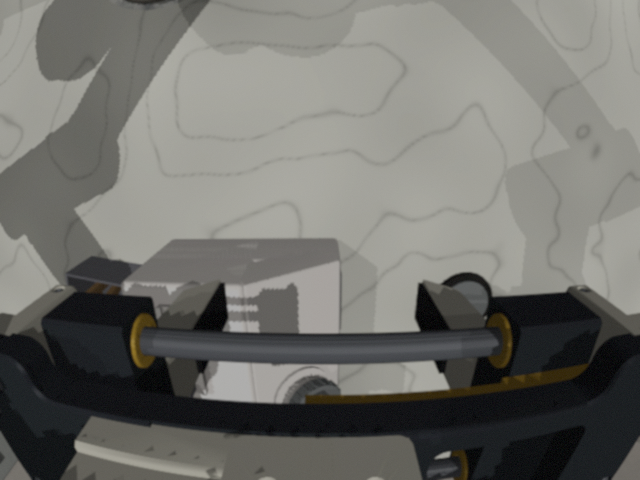

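The wrist camera mostly shows the gripper's own parts, with the filler cap at (310,390), so the fixed cameras will do. I'll start with the vent cap.

```bash
cat > go.py <<'E'
import sys
from h import *
# args x y z(grasp point) [yangle of finger line, world]
o=get_obs();Rm=R.from_euler("xyz",o["tcp_rot"]).as_matrix()
t=np.array([float(v) for v in sys.argv[1:4]])+[0,0,159]
print("shift m",(Rm.T@(t-o["tool_pos"])/1000).round(4),"q",np.round(o["joint_positions"],2),"pos",o["tool_pos"].round(1))
a=np.arctan2(Rm[1,1],Rm[0,1]);print("y angle",round(a,3))
if len(sys.argv)>4:
    d=(a-float(sys.argv[4])+np.pi/2)%np.pi-np.pi/2;print("spin",round(d,3),"or",round(d-np.sign(d)*np.pi,3))
E
python3 go.py 646.5 -97.5 270 0.92
```

```text
shift m [-0.2852 -0.1357  0.0391] q [ 0.07  0.1   1.67  0.    1.38 -1.24] pos [405.8 107.  468.1]
y angle 1.31
spin 0.39 or -2.751
```

```bash
python3 -m inch '[[-0.035,-0.017,0,0.05,1],[-0.07,-0.034,0,0.1,1],[-0.105,-0.05,0.01,0.16,1],[-0.14,-0.067,0.01,0.22,1],[-0.175,-0.084,0.02,0.28,1],[-0.21,-0.1,0.02,0.33,1],[-0.25,-0.118,0.03,0.39,1],[-0.285,-0.136,0.039,0.39,1]]'; python3 -m inch '[[0,0,0,0,1],[0,0,0,0,1]]'; python3 go.py 646.5 -97.5 197 0.92
```

```text
time: 4.15
tool_pos: [646.1, -98.0, 429.3]
tcp_rot: [3.141, 0.001, 2.488]
contact_force: [1.3, -0.3, 0.7]
grip_width: 91.7
finger_force: 0.0
time: 4.32
tool_pos: [645.8, -98.5, 426.1]
tcp_rot: [-3.14, -0.005, 2.489]
contact_force: [-0.3, 1.2, -0.6]
grip_width: 92.0
finger_force: 0.0
shift m [-0.0003  0.0013  0.0701] q [-0.27  0.58  1.09  0.    1.48 -1.19] pos [645.8 -98.5 426.1]
y angle 0.918
spin -0.002 or 3.139
```

```bash
python3 -m inch '[[0,0,0.03,0,1],[0,0,0.05,0,1],[0,0,0.06,0,1],[0,0,0.068,0,1],[0,0,0.068,0,0],[0,0,0.068,0,0],[0,0,0.068,0,0],[0,0,0.068,0,0]]'; python3 -m inch '[[0,0,0,0,0],[0,0,0,0,0],[0,0,0,0,0],[0,0,0,0,0]]'
```

```text
time: 4.98
tool_pos: [644.8, -96.6, 363.0]
tcp_rot: [3.141, 0.002, 2.491]
contact_force: [-0.1, -0.9, 0.2]
grip_width: 69.8
finger_force: 0.0
time: 5.32
tool_pos: [644.7, -96.8, 361.6]
tcp_rot: [3.141, 0.0, 2.491]
contact_force: [0.4, -0.3, -0.5]
grip_width: 43.0
finger_force: 0.0
```

```bash
python3 -m inch '[[0,0,0.004,0,0],[0,0,0.004,0,0],[0,0,0.004,0,0],[0,0,0.004,0,0],[0,0,0.004,0,0],[0,0,0.004,0,0],[0,0,0.004,0,0],[0,0,0.004,0,0]]'
```

```text
time: 5.98
tool_pos: [644.5, -97.0, 357.4]
tcp_rot: [-3.141, -0.0, 2.491]
contact_force: [-2.7, -2.9, -0.1]
grip_width: 12.1
finger_force: 29.6
```

```bash
python3 -m inch '[[0,0,0,0.12,0],[0,0,0,0.24,0],[0,0,0,0.36,0],[0,0,0,0.48,0],[0,0,0,0.6,0],[0,0,0,0.72,0],[0,0,0,0.84,0],[0,0,0,0.96,0]]'; python3 -m inch '[[0,0,0,0.05,0],[0,0,0,0.1,0],[0,0,0,0.15,0],[0,0,0,0.15,0]]'; python3 -c "
from h import *
o=get_obs();print(o['moment'],o['contact_force'])"
```

```text
time: 6.65
tool_pos: [646.1, -96.1, 357.4]
tcp_rot: [3.136, -0.001, 1.526]
contact_force: [9.4, 1.0, -4.8]
grip_width: 11.9
finger_force: 29.9
time: 6.98
tool_pos: [646.4, -96.1, 357.4]
tcp_rot: [3.135, -0.002, 1.379]
contact_force: [10.1, 0.9, -6.4]
grip_width: 11.6
finger_force: 29.8
[ 0.11110276 -1.70632185 -0.06145504] [10.11332373  0.94522656 -6.38450067]
```

```bash
for i in 1; do python3 -m inch '[[0,0,0,0.04,0],[0,0,0,0.08,0],[0,0,0,0.08,0]]'; done; python3 -c "
from h import *
o=get_obs();print(o['moment'],o['contact_force'])";  python3 -m inch '[[0,0,0,0.04,0],[0,0,0,0.08,0],[0,0,0,0.08,0]]'; python3 -c "
from h import *
o=get_obs();print(o['moment'],o['contact_force'])"
```

```text
time: 7.23
tool_pos: [646.5, -96.1, 357.5]
tcp_rot: [3.135, -0.003, 1.3]
contact_force: [11.8, 0.8, -5.0]
grip_width: 11.9
finger_force: 30.1
[ 0.0212137  -1.81305682  0.32832906] [11.80091172  0.77357282 -4.97416969]
time: 7.48
tool_pos: [646.5, -95.8, 357.5]
tcp_rot: [3.135, -0.003, 1.221]
contact_force: [11.1, 0.6, -6.0]
grip_width: 12.3
finger_force: 31.5
[ 0.17556036 -1.82760469  0.68929864] [11.06773406  0.58096448 -6.02435131]
```

```bash
python3 -m inch '[[0,0,0,0.04,0],[0,0,0,0.06,0],[0,0,0,0.06,0]]'; python3 -c "
from h import *
o=get_obs();print(o['moment'],o['contact_force'])";  python3 -m inch '[[0,0,0,0,0],[0,0,0,-0.06,0.2],[0,0,0,-0.1,1],[0,0,0,-0.1,1],[0,0,0,-0.1,1],[0,0,0,-0.1,1],[0,0,0,-0.1,1],[0,0,0,-0.1,1]]'; python3 -m inch '[[0,0,-0.03,0,1],[0,0,-0.07,0,1],[0,0,-0.08,0,1],[0,0,-0.08,0,1]]'
python3 - <<'E'
from h import *
p=capture("top");q=capture("side")
a=cv2.resize(p["color"][160:340,255:425],None,fx=2.9,fy=2.9,interpolation=2)
b=cv2.resize(q["color"][185:285,245:425],None,fx=2.1,fy=2.1,interpolation=2)
c=np.zeros((max(a.shape[0],b.shape[0]),a.shape[1]+b.shape[1],3),np.uint8);c[:a.shape[0],:a.shape[1]]=a
print(c.shape)
s=cv2.resize(q["color"][190:270,265:395],None,fx=2.3,fy=2.3,interpolation=2);c=np.zeros((522,800,3),np.uint8);c[:a.shape[0],:a.shape[1]]=a;c[:s.shape[0],493:493+s.shape[1]]=s
cv2.imwrite("pics/v2.png",c[:,:,::-1])
E
python3 go.py 610 70 190 1.31
```

```text
time: 7.73
tool_pos: [646.6, -95.6, 357.5]
tcp_rot: [3.135, -0.004, 1.162]
contact_force: [11.0, 2.7, -5.9]
grip_width: 13.5
finger_force: 32.8
[ 0.31536821 -1.83026086  0.80883795] [10.97824549  2.69081603 -5.91351733]
time: 8.4
tool_pos: [644.7, -96.7, 357.5]
tcp_rot: [3.141, -0.0, 1.26]
contact_force: [-0.5, -0.8, 0.5]
grip_width: 54.0
finger_force: 0.0
time: 8.73
tool_pos: [644.9, -96.8, 442.2]
tcp_rot: [3.133, -0.001, 1.261]
contact_force: [0.4, 0.7, -0.1]
grip_width: 80.4
finger_force: 0.0
(522, 871, 3)
shift m [ 0.1482 -0.0838  0.0884] q [-0.27  0.57  1.07  0.    1.5   0.04] pos [644.5 -96.7 437.4]
y angle -0.31
spin 1.521 or -1.62
```

View pics/v2.png

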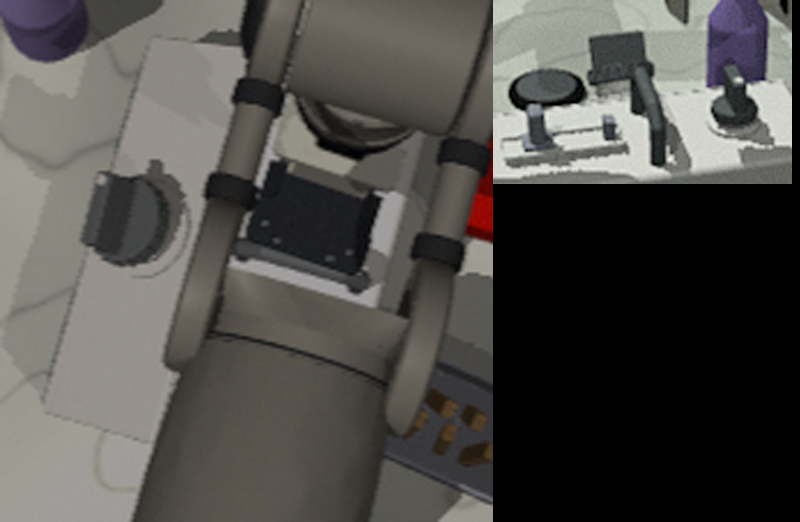

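The side crop shows the vent wing end-on at (735,80), lying along tank x, so it's closed. Next is the filler. The tool only stays vertical, so I'll push the wing with the closed fingers along an arc on the down-slope side, then grip it for the last part.

```bash
cat > fil.py <<'E'
import sys
from h import *
Y=-1.826; Rt=R.from_euler("z",Y); 
s=np.array([.809,0,.588]);h=np.array([0,1,0]);n=np.array([-.588,0,.809])
G=np.array([607.5,67.,169.5])
def way(th,r=20,b=19,tip=-8):
    w=np.cos(th)*s+np.sin(th)*h;d=np.sin(th)*s-np.cos(th)*h
    E=7*n+r*w-7*d;dh=d[:2]/np.linalg.norm(d[:2]);c=E[:2]-b*dh
    P=G+Rt.apply([c[0],c[1],0]);P[2]=G[2]+tip+178
    return P,np.arctan2(dh[1],dh[0])+Y
def rows(ths,**k):
    o=get_obs();Rm=R.from_euler("xyz",o["tcp_rot"]).as_matrix();a=np.arctan2(Rm[1,1],Rm[0,1])
    print("pos",o["tool_pos"].round(1),"q",o["joint_positions"].round(2))
    for t in ths:
        P,y=way(t,**k);sp=(a-y+np.pi/2)%np.pi-np.pi/2
        print(t,P.round(1),(Rm.T@(P-o["tool_pos"])/1000).round(4),"spin",round(sp,3))
E
python3 - <<'E'
from fil import *
m=R.from_euler("z",Y).apply([-65,0,117.5])+[580.7,-33.8,0];nw=Rt.apply(n)
for nm,px in(("top",(288.4,228.3)),("side",(316.3,205.4))):
    p=capture(nm);o,d=ray(p,px);K=np.array(p["intrinsics"]);T=np.linalg.inv(np.array(p["pose"]))
    for L in (56,60,64,68,72):
        X=m+L*nw;c=K@(T[:3,:3]@X+T[:3,3]);print(nm,L,X.round(1),(c[:2]/c[2]-px).round(1))
rows([2.1,1.7])
E
```

```text
top 56 [605.4  61.  162.8] [3.2 5.1]
top 60 [606.   63.2 166. ] [2.  4.6]
top 64 [606.6  65.5 169.3] [0.9 4.1]
top 68 [607.2  67.8 172.5] [-0.3  3.6]
top 72 [607.8  70.1 175.7] [-1.5  3. ]
side 56 [605.4  61.  162.8] [0.8 4.3]
side 60 [606.   63.2 166. ] [0.6 2.6]
side 64 [606.6  65.5 169.3] [0.4 0.9]
side 68 [607.2  67.8 172.5] [ 0.1 -0.8]
side 72 [607.8  70.1 175.7] [-0.1 -2.6]
pos [644.5 -96.7 435.7] q [-0.27  0.57  1.07  0.    1.5   0.04]
2.1 [618.2  97.9 339.5] [ 0.1773 -0.0841  0.0964] spin 0.89
1.7 [630.6  92.6 339.5] [ 0.176  -0.0707  0.0964] spin 1.357
```

```bash
sed -i 's/169.5\])/170.5])/' fil.py; python3 -c "
from fil import *
rows([1.75],b=31)"; python3 -m inch '[[0.02,-0.01,0,-0.12,0],[0.04,-0.02,0,-0.24,0],[0.06,-0.03,0,-0.36,0],[0.09,-0.04,0,-0.48,0],[0.11,-0.05,0,-0.6,0],[0.13,-0.06,0,-0.72,0],[0.16,-0.07,0,-0.84,0],[0.185,-0.08,0,-0.96,0]]'; python3 -m inch '[[0,0,0,-0.12,0],[0,0,0,-0.24,0],[0,0,0,-0.36,0],[0,0,0,-0.48,0],[0,0,0,-0.6,0],[0,0,0,-0.72,0],[0,0,0,-0.78,0],[0,0,0,-0.78,0]]';python3 -c "
from fil import *
rows([1.75],b=31)
rows([1.75],b=22)"
```

```text
pos [644.5 -96.7 435.7] q [-0.27  0.57  1.07  0.    1.5   0.04]
1.75 [629.6 105.5 340.5] [ 0.188  -0.0756  0.0954] spin 1.296
time: 9.6
tool_pos: [624.7, 105.3, 435.7]
tcp_rot: [-3.139, -0.002, 2.226]
contact_force: [-0.0, 0.4, -0.7]
grip_width: 42.8
finger_force: 0.0
time: 10.27
tool_pos: [624.9, 103.9, 435.6]
tcp_rot: [-3.141, -0.003, 3.003]
contact_force: [-0.4, -0.1, -0.4]
grip_width: 0.4
finger_force: 0.0
pos [624.9 103.9 435.6] q [ 0.04  0.53  1.14  0.    1.47 -1.39]
1.75 [629.6 105.5 340.5] [-0.0047  0.0023  0.0951] spin -0.104
pos [624.9 103.9 435.6] q [ 0.04  0.53  1.14  0.    1.47 -1.39]
1.75 [629.3  96.5 340.5] [-0.0056 -0.0066  0.0951] spin -0.104
```

```bash
python3 -m inch '[[-0.005,0.002,0.03,-0.1,0],[-0.005,0.002,0.06,-0.1,0],[-0.005,0.002,0.08,-0.1,0],[-0.005,0.002,0.095,-0.1,0],[-0.005,0.002,0.095,-0.1,0]]'; python3 -c "
from fil import *
q=capture('side');save(q,'s3.png',(260,130,400,260),4.5)
rows([1.75,1.6,1.45,1.3,1.15,1.0,.85])"
```

```text
time: 10.68
tool_pos: [629.2, 105.1, 337.4]
tcp_rot: [-3.141, -0.009, 3.098]
contact_force: [-0.5, -0.5, -0.1]
grip_width: 0.1
finger_force: 0.0
pos [629.7 105.1 339.8] q [ 0.05  0.6   1.28  0.    1.27 -1.48]
1.75 [629.2  93.5 340.5] [ 0.0001 -0.0116 -0.0007] spin -0.008
1.6 [633.4  90.5 340.5] [-0.0042 -0.0145 -0.0007] spin 0.177
1.45 [637.   86.8 340.5] [-0.008  -0.018  -0.0007] spin 0.362
1.3 [639.8  82.6 340.5] [-0.011  -0.0221 -0.0007] spin 0.543
1.15 [641.7  78.  340.5] [-0.0131 -0.0266 -0.0007] spin 0.718
1.0 [642.7  73.3 340.5] [-0.0143 -0.0312 -0.0007] spin 0.884
0.85 [642.7  68.7 340.5] [-0.0145 -0.0358 -0.0007] spin 1.039
```

View pics/s3.png

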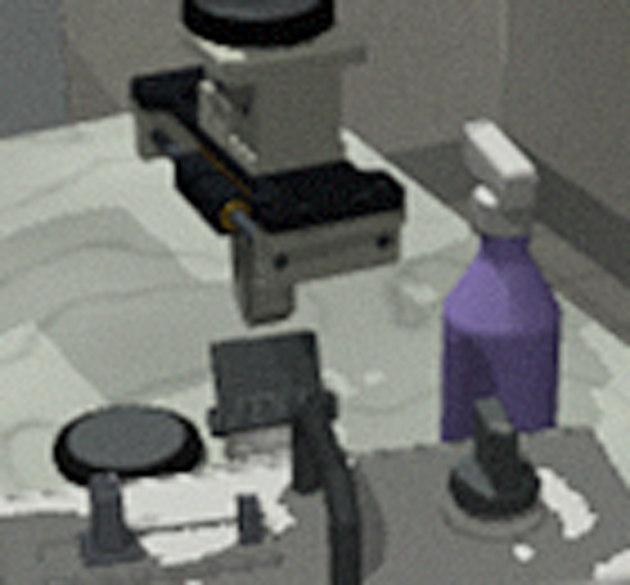

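Side crop: the closed fingers sit behind the filler wing, with their tips at (265,320) and the wing top at y≈335. Before pushing, I'll check the tip against its projection.

```bash
python3 -c "
from fil import *
p=capture('side');K=np.array(p['intrinsics']);T=np.linalg.inv(np.array(p['pose']))
def pr(X): c=K@(T[:3,:3]@X+T[:3,3]);return ((c[:2]/c[2]-[260,130])*4.5).round(0)
print('tip',pr(np.array([629.7,105.1,161.8])),'G',pr(G))
for th in(1.4,1.55,1.7,1.85,2.):
  w=np.cos(th)*s+np.sin(th)*h;d=np.sin(th)*s-np.cos(th)*h
  print(th,[pr(G+Rt.apply(7*n+e*27*w+f*7*d)).tolist() for e in(-1,1) for f in(-1,1)])
"
```

```text
tip [263. 314.] G [255. 340.]
1.4 [[202.0, 335.0], [200.0, 332.0], [306.0, 320.0], [306.0, 317.0]]
1.55 [[200.0, 334.0], [202.0, 330.0], [304.0, 322.0], [307.0, 318.0]]
1.7 [[199.0, 333.0], [206.0, 329.0], [300.0, 323.0], [308.0, 319.0]]
1.85 [[200.0, 332.0], [210.0, 327.0], [295.0, 325.0], [307.0, 320.0]]
2.0 [[201.0, 331.0], [216.0, 326.0], [290.0, 326.0], [305.0, 321.0]]
```

```bash
python3 -m inch '[[0,-0.006,0.001,0,0],[0,-0.0115,0.001,0,0],[-0.002,-0.013,0.001,0.09,0],[-0.004,-0.0145,0.001,0.17,0],[-0.006,-0.016,0.001,0.26,0]]'; python3 -m inch '[[-0.002,-0.002,0,0.1,0],[-0.0035,-0.0035,0,0.18,0]]'; python3 -c "
from fil import *
print(get_obs()['moment'])
rows([1.3,1.15,1.0,.85])"
```

```text
time: 11.2
tool_pos: [635.7, 88.1, 342.8]
tcp_rot: [3.141, 0.002, 2.836]
contact_force: [0.3, -0.2, 0.6]
grip_width: 0.6
finger_force: 0.0
time: 11.37
tool_pos: [638.0, 83.7, 342.7]
tcp_rot: [3.141, 0.002, 2.655]
contact_force: [-0.0, 0.5, 0.6]
grip_width: 0.6
finger_force: 0.0
[0.02585423 0.0187705  0.01034161]
pos [638.   83.7 342.7] q [ 0.01  0.61  1.26 -0.    1.27 -1.07]
1.3 [639.8  82.6 340.5] [-0.0021 -0.0002  0.0022] spin 0.099
1.15 [641.7  78.  340.5] [-0.0059 -0.0033  0.0022] spin 0.274
1.0 [642.7  73.3 340.5] [-0.0089 -0.007   0.0022] spin 0.439
0.85 [642.7  68.7 340.5] [-0.0111 -0.011   0.0022] spin 0.595
```

```bash
python3 -m inch '[[0,-0.001,0.003,-0.1,0],[0.001,-0.003,0.003,-0.2,0],[0.001,-0.005,0.003,-0.2,0]]'; python3 -m inch '[[0,-0.002,0,0,0],[0,-0.004,0,0,0]]';python3 -m inch '[[0,-0.002,0,0,0],[0,-0.004,0,0,0]]'; python3 -c "
from fil import *
print(get_obs()['moment'])
rows([1.6,1.3],b=10)"
```

```text
time: 11.62
tool_pos: [634.6, 79.9, 339.5]
tcp_rot: [3.141, 0.002, 2.864]
contact_force: [-0.2, 0.4, -0.0]
grip_width: -0.1
finger_force: 0.0
time: 11.78
tool_pos: [633.8, 77.1, 339.6]
tcp_rot: [3.138, 0.002, 2.858]
contact_force: [3.1, 9.3, 1.6]
grip_width: 0.4
finger_force: 3.8
time: 11.95
tool_pos: [633.1, 74.8, 340.6]
tcp_rot: [3.134, 0.005, 2.858]
contact_force: [3.4, 14.2, 6.4]
grip_width: 0.3
finger_force: 7.8
[ 2.40586801 -0.6867554  -0.03120121]
pos [633.1  74.8 340.6] q [-0.    0.6   1.28  0.01  1.25 -1.29]
1.6 [631.4  81.7 340.5] [0.0036 0.0061 0.0001] spin -0.064
1.3 [634.8  75.1 340.5] [-0.0015  0.0007  0.0001] spin 0.303
```

```bash
python3 -c "
from fil import *
rows([1.3,1.15,1.0,.85,.7,.55,.4],b=7,tip=-9)"
```

```text
pos [633.1  74.8 340.6] q [-0.    0.6   1.28  0.01  1.25 -1.29]
1.3 [633.2  72.6 339.5] [-0.0006 -0.0022  0.0011] spin 0.303
1.15 [633.4  69.3 339.5] [-0.0018 -0.0052  0.0011] spin 0.477
1.0 [633.1  66.1 339.5] [-0.0023 -0.0084  0.001 ] spin 0.643
0.85 [632.1  63.1 339.5] [-0.0023 -0.0116  0.001 ] spin 0.799
0.7 [630.6  60.3 339.5] [-0.0016 -0.0147  0.001 ] spin 0.945
0.55 [628.5  57.8 339.5] [-0.0003 -0.0177  0.001 ] spin 1.082
0.4 [626.1  55.6 339.5] [ 0.0014 -0.0204  0.0009] spin 1.213
```

```bash
python3 -m inch '[[0,-0.001,0,0.12,0],[0,-0.002,0,0.22,0],[-0.001,-0.004,0,0.32,0],[-0.0015,-0.0055,0,0.4,0],[-0.002,-0.007,0,0.5,0],[-0.002,-0.0085,0,0.56,0]]'; python3 -m inch '[[0.001,-0.001,0,0.1,0],[0.001,-0.001,0,0.1,0]]'; python3 -c "
from fil import *
print(get_obs()['moment'])
q=capture('side');save(q,'s4.png',(260,150,400,260),4.5)
rows([1,.85,.7,.55,.4],b=7,tip=-9)"
```

```text
time: 12.45
tool_pos: [635.0, 66.2, 344.8]
tcp_rot: [3.123, 0.01, 2.294]
contact_force: [12.6, 13.2, 18.9]
grip_width: 0.2
finger_force: 12.9
time: 12.62
tool_pos: [634.4, 65.2, 345.7]
tcp_rot: [3.12, 0.013, 2.194]
contact_force: [16.6, 8.0, 16.6]
grip_width: 0.2
finger_force: 12.1
[ 0.95851805 -2.67800471  0.1755945 ]
pos [634.4  65.3 345.7] q [-0.02  0.59  1.29  0.    1.24 -0.65]
1 [633.1  66.1 339.5] [ 0.0016 -0.0007  0.0061] spin -0.018
0.85 [632.1  63.1 339.5] [-0.0003 -0.0032  0.0061] spin 0.138
0.7 [630.6  60.3 339.5] [-0.0017 -0.0061  0.0061] spin 0.284
0.55 [628.5  57.8 339.5] [-0.0026 -0.0092  0.006 ] spin 0.422
0.4 [626.1  55.6 339.5] [-0.0029 -0.0125  0.0059] spin 0.552
```

View pics/s4.png

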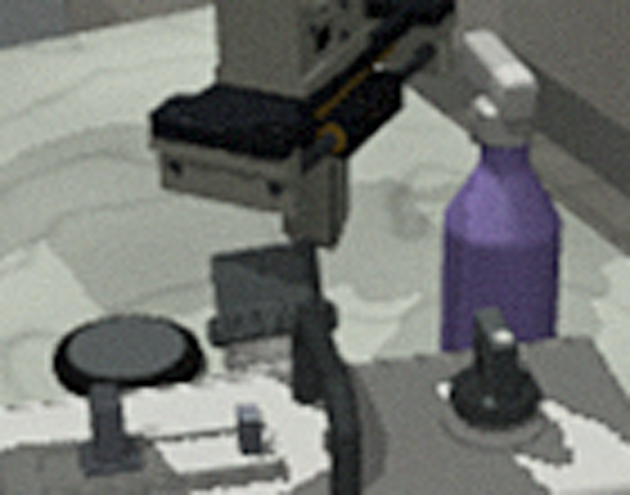

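Side crop: the wing has not moved, with its top edge still running (212,255)–(318,240), and the fingertips rode up onto its end at (315,245). I'll back off and push again about 10 mm deeper.

```bash
python3 -m inch '[[0,0.004,-0.008,-0.1,0],[0,0.012,-0.01,-0.2,0],[-0.006,0.022,-0.01,-0.3,0],[-0.016,0.032,-0.01,-0.42,0],[-0.016,0.036,-0.01,-0.54,0],[-0.016,0.036,-0.01,-0.66,0],[-0.016,0.036,-0.01,-0.72,0],[-0.016,0.036,-0.01,-0.72,0]]'; python3 -c "
from fil import *
rows([1.7],b=28,tip=-19)"
```

```text
time: 13.33
tool_pos: [669.2, 72.2, 348.7]
tcp_rot: [3.142, 0.0, 2.92]
contact_force: [0.2, -0.3, -0.3]
grip_width: 0.4
finger_force: 0.0
pos [669.2  72.2 348.7] q [-0.01  0.66  1.15 -0.    1.33 -1.36]
1.7 [631.5 101.5 329.5] [0.0432 0.0203 0.0192] spin -0.125
```

```bash
python3 -m inch '[[0,0.02,0,-0.12,0],[0.02,0.022,0,-0.12,0],[0.043,0.0205,0,-0.12,0],[0.043,0.0205,0.01,-0.12,0],[0.043,0.0205,0.019,-0.12,0],[0.043,0.0205,0.019,-0.12,0]]'; python3 -c "
from fil import *
rows([1.7],b=19,tip=-19)
rows([1.7,1.55,1.4,1.25],b=10,tip=-19)"
```

```text
time: 13.83
tool_pos: [631.5, 101.6, 327.6]
tcp_rot: [-3.141, -0.003, 3.039]
contact_force: [-0.5, -0.4, -0.2]
grip_width: 0.6
finger_force: 0.0
pos [631.5 101.6 327.6] q [ 0.04  0.62  1.29 -0.    1.24 -1.43]
1.7 [630.6  92.6 329.5] [-0.     -0.0091 -0.0019] spin -0.007
pos [631.5 101.6 327.6] q [ 0.04  0.62  1.29 -0.    1.24 -1.43]
1.7 [629.8  83.6 329.5] [-0.0001 -0.0181 -0.0019] spin -0.007
1.55 [632.1  80.7 329.5] [-0.0028 -0.0208 -0.0019] spin 0.178
1.4 [634.   77.4 329.5] [-0.0049 -0.0239 -0.0019] spin 0.362
1.25 [635.1  73.9 329.5] [-0.0064 -0.0272 -0.0019] spin 0.542
```

```bash
python3 -m inch '[[0,-0.006,0,0,0],[0,-0.012,0,0,0],[0,-0.015,0,0,0]]';python3 -m inch '[[0,-0.003,0,0,0],[0,-0.003,0,0,0]]'; python3 -m inch '[[0,-0.003,0,0,0],[0,-0.003,0,0,0]]';python3 -m inch '[[0,-0.003,0,0,0],[0,-0.003,0,0,0]]'; python3 -c "
from fil import *
print(get_obs()['moment'])"
```

```text
time: 14.08
tool_pos: [630.6, 85.7, 329.6]
tcp_rot: [-3.141, 0.001, 3.039]
contact_force: [0.2, 0.8, 0.9]
grip_width: 0.6
finger_force: 0.0
time: 14.25
tool_pos: [630.0, 83.3, 329.7]
tcp_rot: [3.141, 0.001, 3.039]
contact_force: [0.9, 0.6, -0.4]
grip_width: 0.3
finger_force: 0.5
time: 14.42
tool_pos: [629.6, 82.0, 329.8]
tcp_rot: [3.138, 0.001, 3.041]
contact_force: [1.0, 6.8, -0.3]
grip_width: 0.3
finger_force: 3.1
time: 14.58
tool_pos: [629.4, 80.4, 330.2]
tcp_rot: [3.136, 0.002, 3.041]
contact_force: [2.0, 13.2, 0.4]
grip_width: 0.1
finger_force: 5.6
[ 2.03256806 -0.26123062 -0.19420992]
```

```bash
for i in 1 2 3; do python3 -m inch '[[0,-0.0015,0,0,0],[0,-0.003,0,0,0]]'; done; python3 -c "
from fil import *
print(get_obs()['moment'])"
```

```text
time: 14.75
tool_pos: [629.2, 78.5, 330.7]
tcp_rot: [3.134, 0.003, 3.042]
contact_force: [2.7, 18.1, 3.6]
grip_width: 0.3
finger_force: 7.7
time: 14.92
tool_pos: [629.4, 75.6, 331.4]
tcp_rot: [3.134, 0.006, 3.042]
contact_force: [5.2, 16.0, 4.5]
grip_width: 0.2
finger_force: 7.0
time: 15.08
tool_pos: [629.5, 71.7, 331.6]
tcp_rot: [3.136, 0.008, 3.042]
contact_force: [6.0, 10.3, 4.4]
grip_width: 0.4
finger_force: 5.2
[ 1.61901815 -0.96806804  0.03186961]
```

```bash
python3 -c "
from fil import *
q=capture('side');save(q,'s5.png',(260,150,400,260),4.5)
rows([1.3,1.15,1.0,.85,.7,.55,.4,.25],b=10,tip=-17)"
```

```text
pos [629.5  71.1 331.5] q [-0.01  0.6   1.31  0.    1.23 -1.48]
1.3 [634.8  75.1 331.5] [-0.0049  0.0045  0.0001] spin 0.486
1.15 [635.5  71.5 331.5] [-0.0059  0.001   0.0001] spin 0.661
1.0 [635.5  67.9 331.5] [-0.0063 -0.0025  0.    ] spin 0.827
0.85 [634.8  64.5 331.5] [-0.0059 -0.006   0.    ] spin 0.982
0.7 [633.4  61.3 331.5] [-0.0049 -0.0093 -0.    ] spin 1.128
0.55 [631.5  58.4 331.5] [-0.0032 -0.0124 -0.    ] spin 1.266
0.4 [629.1  55.8 331.5] [-0.0011 -0.0152 -0.0001] spin 1.397
0.25 [626.3  53.7 331.5] [ 0.0015 -0.0176 -0.0001] spin 1.523
```

View pics/s5.png

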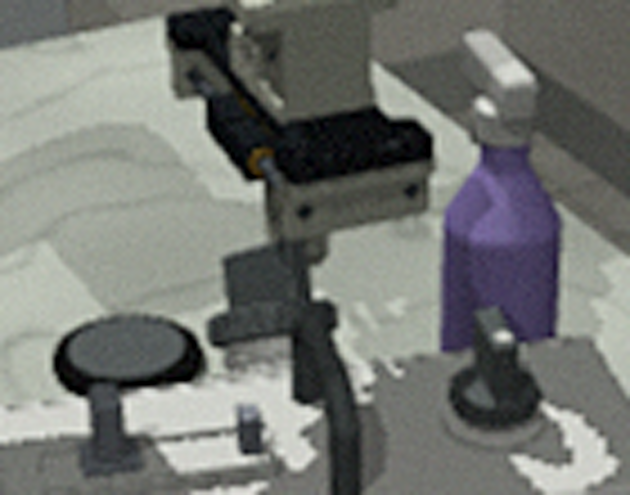

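Side crop: the wing is turning now, its top spanning (222,258)–(300,240). I'll keep going along the arc.

```bash
python3 -m inch '[[-0.002,-0.001,0,0.12,0],[-0.003,-0.002,0,0.24,0],[-0.004,-0.003,0,0.36,0],[-0.005,-0.004,0,0.48,0],[-0.005,-0.005,0,0.6,0],[-0.006,-0.006,0,0.72,0],[-0.006,-0.007,0,0.84,0],[-0.006,-0.008,0,0.96,0]]';  python3 -c "
from fil import *
print(get_obs()['moment'])
rows([1,.85,.7,.55,.4,.25,.1],b=10,tip=-15)"
```

```text
time: 15.8
tool_pos: [635.5, 59.4, 331.5]
tcp_rot: [3.134, 0.007, 2.074]
contact_force: [8.9, -4.1, 1.8]
grip_width: 0.9
finger_force: 4.2
[-0.55142117 -1.47086279  0.05927783]
pos [635.5  59.4 331.5] q [-0.03  0.61  1.3  -0.    1.23 -0.53]
1 [635.5  67.9 333.5] [ 0.0075  0.0041 -0.002 ] spin -0.141
0.85 [634.8  64.5 333.5] [ 0.0048  0.0018 -0.002 ] spin 0.015
0.7 [633.4  61.3 333.5] [ 0.0027 -0.0009 -0.002 ] spin 0.161
0.55 [631.5  58.4 333.5] [ 0.001 -0.004 -0.002] spin 0.298
0.4 [629.1  55.8 333.5] [-0.     -0.0074 -0.002 ] spin 0.429
0.25 [626.3  53.7 333.5] [-0.0006 -0.0109 -0.0021] spin 0.555
0.1 [623.1  52.  333.5] [-0.0006 -0.0144 -0.0021] spin 0.678
```

```bash
python3 -m inch '[[0.001,-0.001,-0.001,0.1,0],[0.001,-0.003,-0.002,0.2,0],[0.001,-0.005,-0.002,0.3,0],[0,-0.007,-0.002,0.4,0],[0,-0.009,-0.002,0.48,0],[-0.0005,-0.011,-0.002,0.55,0]]';  python3 -c "
from fil import *
print(get_obs()['moment'])
q=capture('side');save(q,'s6.png',(260,150,400,260),4.5)
rows([.55,.4,.25,.1,0],b=10,tip=-15)"
```

```text
time: 16.3
tool_pos: [627.6, 52.4, 334.6]
tcp_rot: [3.124, 0.004, 1.526]
contact_force: [18.5, -7.4, 2.3]
grip_width: 0.7
finger_force: 9.8
[-1.50129456 -2.87044518 -0.00792496]
pos [627.5  52.1 334.7] q [-0.04  0.59  1.32 -0.    1.22  0.01]
0.55 [631.5  58.4 333.5] [0.0064 0.0036 0.0013] spin -0.255
0.4 [629.1  55.8 333.5] [0.0038 0.0013 0.0012] spin -0.124
0.25 [626.3  53.7 333.5] [ 0.0015 -0.0013  0.0012] spin 0.002
0.1 [623.1  52.  333.5] [-0.0004 -0.0044  0.0011] spin 0.125
0 [620.9  51.  333.5] [-0.0014 -0.0066  0.0011] spin 0.206
```

View pics/s6.png

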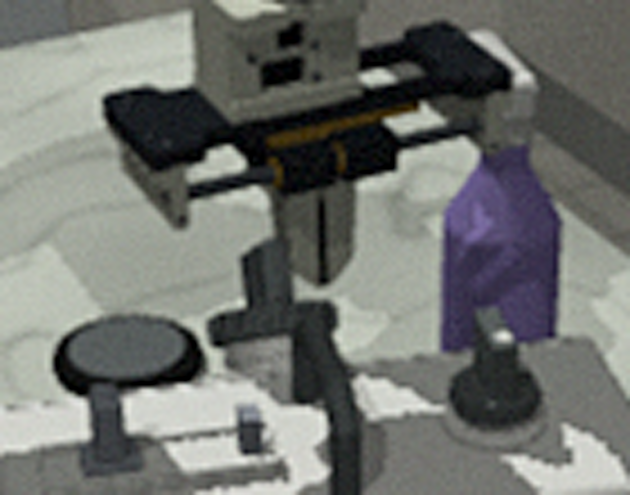

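Side crop: the filler wing is now seen almost end-on at (268,270), about 0.3 rad from closed. I'll push to the stop.

```bash
python3 -m inch '[[0,-0.002,0,0.05,0],[-0.0005,-0.0045,0,0.12,0],[-0.001,-0.007,0,0.18,0]]'; python3 -m inch '[[0,-0.002,0,0,0],[0,-0.003,0,0,0]]'; python3 -m inch '[[0,-0.002,0,0,0],[0,-0.003,0,0,0]]'; python3 go.py 607.5 67 180 -0.255
```

```text
time: 16.6
tool_pos: [623.2, 50.0, 335.6]
tcp_rot: [3.112, 0.001, 1.346]
contact_force: [39.8, -16.0, -6.6]
grip_width: 0.2
finger_force: 20.8
time: 16.77
tool_pos: [621.9, 50.2, 335.8]
tcp_rot: [3.106, 0.001, 1.349]
contact_force: [47.1, -17.1, -11.5]
grip_width: 0.1
finger_force: 23.8
time: 16.93
tool_pos: [620.6, 50.3, 335.9]
tcp_rot: [3.1, 0.0, 1.349]
contact_force: [55.3, -19.8, -14.5]
grip_width: 0.4
finger_force: 28.3
shift m [ 0.0134 -0.0163 -0.0037] q [-0.04  0.57  1.35 -0.01  1.18  0.18] pos [620.6  50.3 335.9]
y angle -0.222
spin 0.033 or -3.109
```

```bash
python3 -m inch '[[0,0.006,0,0,0],[0,0.012,0,0,0],[0,0.016,-0.02,0,0],[0,0.016,-0.05,0,1],[0,0.016,-0.06,0,1],[0,0.016,-0.06,0,1],[0,0.016,-0.06,0,1],[0,0.016,-0.06,0,1]]'; python3 -m inch '[[0,0,0,0,1],[0,0,0,0,1]]'; python3 -c "
from h import *
q=capture('side');p=capture('top')
for n,i in(('side',q),('top',p)): print(n,[(np.round(r['centre'],1),round(r['conf'],2)) for r in tip_of(i,'filler_grip')[:1]])
"; python3 go.py 607.5 67 174 -0.255
```

```text
time: 17.6
tool_pos: [626.4, 51.9, 389.9]
tcp_rot: [-3.139, 0.001, 1.351]
contact_force: [-0.3, 1.0, -0.3]
grip_width: 29.1
finger_force: 0.0
time: 17.77
tool_pos: [626.6, 51.9, 390.0]
tcp_rot: [-3.139, 0.0, 1.351]
contact_force: [0.5, 0.6, 0.7]
grip_width: 42.5
finger_force: 0.0
side [(array([314.9, 206.3]), 0.61)]
top []
shift m [ 0.0105 -0.0221  0.058 ] q [-0.04  0.55  1.23  0.    1.36  0.18] pos [626.8  51.9 391. ]
y angle -0.22
spin 0.035 or -3.106
```

```bash
python3 -m inch '[[0.005,-0.011,0,0.035,1],[0.0105,-0.022,0,0.035,1],[0.0105,-0.022,0,0.035,1],[0.0105,-0.022,0,0.035,1],[0.0105,-0.022,0.03,0.035,1],[0.0105,-0.022,0.05,0.035,1],[0.0105,-0.022,0.058,0.035,1],[0.0105,-0.022,0.058,0.035,1]]'; python3 -m inch '[[0,0,0,0,0],[0,0,0,0,0],[0,0,0,0,0],[0,0,0,0,0],[0,0,0,0,0],[0,0,0,0,0],[0,0,0,0,0],[0,0,0,0,0]]';python3 -m inch '[[0,0,0,0,0],[0,0,0,0,0],[0,0,0,0,0],[0,0,0,0,0],[0,0,0,0,0],[0,0,0,0,0],[0,0,0,0,0],[0,0,0,0,0]]'
```

```text
time: 18.63
tool_pos: [607.6, 66.5, 331.2]
tcp_rot: [-3.138, 0.001, 1.315]
contact_force: [-0.5, -0.7, 0.1]
grip_width: 91.5
finger_force: 0.0
time: 19.3
tool_pos: [607.6, 66.9, 333.6]
tcp_rot: [3.141, -0.0, 1.316]
contact_force: [0.5, -0.2, 0.5]
grip_width: 43.3
finger_force: 0.0
time: 19.97
tool_pos: [608.1, 66.7, 333.5]
tcp_rot: [3.14, -0.0, 1.316]
contact_force: [5.6, -1.5, -2.0]
grip_width: 13.7
finger_force: 30.0
```

Gripped at 13.7 mm, which matches the 14 mm wing lying aligned. Now I'll twist clockwise to confirm the stop.

```bash
for i in 1 2 3; do python3 -m inch '[[0,0,0,0.04,0],[0,0,0,0.05,0],[0,0,0,0.05,0]]' | egrep 'rot|force|width'; python3 -c "
from h import *
print(get_obs()['moment'])"; done
```

```text
tcp_rot: [3.139, -0.0, 1.267]
contact_force: [6.5, -1.3, -3.5]
grip_width: 13.7
finger_force: 31.0
[-0.35857598 -0.81989438  0.75097144]
tcp_rot: [3.139, -0.0, 1.217]
contact_force: [7.2, -0.7, -3.1]
grip_width: 14.5
finger_force: 32.3
[-0.26816655 -0.85052848  0.82483491]
tcp_rot: [3.139, -0.001, 1.167]
contact_force: [6.6, 0.1, -3.1]
grip_width: 15.6
finger_force: 33.1
[ 0.00556842 -0.90078915  0.79718237]
```

At the stop: the moment rose at once and the pads started slipping. Releasing and going to the lock.

```bash
python3 -m inch '[[0,0,0,0,1],[0,0,0,0,1],[0,0,0,0,1],[0,0,0,0,1],[0,0,0,0,1],[0,0,0,0,1],[0,0,-0.03,0,1],[0,0,-0.07,0,1]]'; python3 -m inch '[[0,0,-0.03,0.1,1],[0,0,-0.06,0.22,1],[0,-0.01,-0.06,0.34,1],[0.04,-0.02,-0.06,0.46,1],[0.08,-0.03,-0.06,0.58,1],[0.08,-0.03,-0.06,0.7,1],[0.08,-0.03,-0.06,0.82,1],[0.08,-0.03,-0.06,0.94,1]]'; python3 - <<'E'
from h import *
p=capture('top');q=capture('side')
for n,i in(('side',q),('top',p)):
    for r in tip_of(i,'lock_grip')[:1]:
        o,d=ray(i,r['centre']);print(n,np.round(r['centre'],1),round(r['conf'],2),(o+d*(183-o[2])/d[2]).round(1))
a=cv2.resize(p["color"][160:340,255:425],None,fx=2.6,fy=2.6,interpolation=2)
b=cv2.resize(q["color"][175:275,255:405],None,fx=2.3,fy=2.3,interpolation=2)
c=np.zeros((470,800,3),np.uint8);c[:a.shape[0],:a.shape[1]]=a;c[:b.shape[0],450:450+b.shape[1]]=b
cv2.imwrite("pics/v7.png",c[:,:,::-1])
E
python3 go.py 472 -52 230 -1.826
```

```text
time: 21.38
tool_pos: [607.0, 66.8, 400.5]
tcp_rot: [-3.133, 0.003, 1.166]
contact_force: [1.4, 0.4, 0.0]
grip_width: 64.3
finger_force: 0.0
time: 22.05
tool_pos: [611.4, 153.3, 463.2]
tcp_rot: [-3.142, 0.001, 0.221]
contact_force: [0.3, 0.5, -0.2]
grip_width: 91.5
finger_force: 0.0
side [332.4 225.5] 0.7 [589.5 -47.9 183. ]
top [436.6 227.5] 0.52 [ 621.1 -237.   183. ]
shift m [-0.1823  0.167   0.0745] q [0.12 0.51 1.1  0.   1.53 1.46] pos [611.5 152.1 463.5]
y angle -1.341
spin 0.485 or -2.657
```

View pics/v7.png

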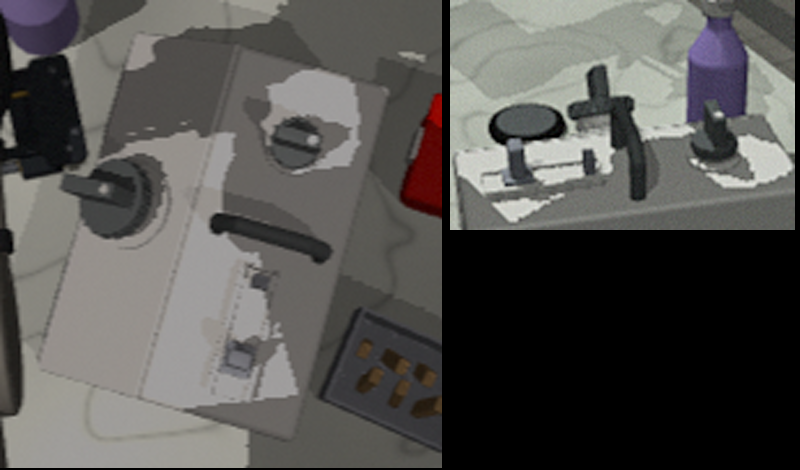

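Both wings now lie along tank x with their dots towards the back: filler at (105,188), vent (312,140). The lock grip is at (240,356) and its stop block at (262,278). The network's lock hits are false this time, so I'll use my own pixels.

```bash
python3 - <<'E'
from h import *
p=capture('top');q=capture('side')
for nm,z,x,y in(("grip",194,240,354),("stop",175,262,277)):
    o,d=ray(p,(255+x/2.6,160+y/2.6));print(nm,(o+d*(z-o[2])/d[2]).round(1))
o,d=ray(q,(255+66/2.3,175+145/2.3));print((o+d*(194-o[2])/d[2]).round(1))
E
python3 go.py 471 -52 230 -1.826
```

```text
grip [477.  -55.7 194. ]
stop [538.2 -72.9 175. ]
[475.  -61.8 194. ]
shift m [-0.1831  0.1669  0.0745] q [0.12 0.51 1.1  0.   1.53 1.46] pos [611.6 152.  463.5]
y angle -1.343
spin 0.483 or -2.658
```

```bash
python3 -m inch '[[-0.025,0.02,0,0.06,1],[-0.045,0.042,0,0.12,1],[-0.07,0.064,0,0.18,1],[-0.09,0.085,0,0.24,1],[-0.115,0.106,0,0.3,1],[-0.14,0.127,0.01,0.36,1],[-0.16,0.148,0.02,0.42,1],[-0.182,0.167,0.03,0.485,1]]'; python3 -m inch '[[0,0,0,0,1],[0,0,0,0,1]]'; python3 go.py 471 -52 187 -1.826
```

```text
time: 23.02
tool_pos: [470.5, -52.6, 433.5]
tcp_rot: [3.142, -0.001, -0.26]
contact_force: [0.9, -0.3, -0.4]
grip_width: 92.2
finger_force: 0.0
time: 23.18
tool_pos: [471.0, -52.3, 433.6]
tcp_rot: [-3.141, 0.0, -0.26]
contact_force: [0.5, 0.7, 0.4]
grip_width: 91.8
finger_force: 0.0
shift m [-0.     -0.0003  0.0876] q [-0.27  0.22  1.61  0.    1.31  1.56] pos [471.  -52.3 433.6]
y angle -1.831
spin -0.005 or 3.137
```

```bash
python3 go.py 479 -56 185.5 -1.826
```

```text
shift m [0.0087 0.0015 0.0891] q [-0.27  0.22  1.61  0.    1.31  1.56] pos [471.  -52.3 433.6]
y angle -1.831
spin -0.005 or 3.137
```

```bash
python3 -m inch '[[0.0087,0.0015,0.03,-0.005,1],[0.0087,0.0015,0.06,-0.005,1],[0.0087,0.0015,0.08,-0.005,1],[0.0087,0.0015,0.089,-0.005,1],[0.0087,0.0015,0.089,-0.005,0.5],[0.0087,0.0015,0.089,-0.005,0],[0.0087,0.0015,0.089,-0.005,0],[0.0087,0.0015,0.089,-0.005,0]]'; for i in 1 2; do python3 -m inch '[[0,0,0,0,0],[0,0,0,0,0],[0,0,0,0,0],[0,0,0,0,0],[0,0,0,0,0],[0,0,0,0,0]]'; done
```

```text
time: 23.85
tool_pos: [480.1, -54.9, 346.0]
tcp_rot: [-3.142, -0.003, -0.254]
contact_force: [0.5, -0.4, 1.4]
grip_width: 69.7
finger_force: 0.0
time: 24.35
tool_pos: [479.6, -55.0, 344.5]
tcp_rot: [-3.141, -0.0, -0.254]
contact_force: [-0.6, 0.0, 0.2]
grip_width: 29.9
finger_force: 0.0
time: 24.85
tool_pos: [479.2, -56.6, 344.5]
tcp_rot: [3.137, 0.001, -0.254]
contact_force: [-3.9, -11.4, 1.8]
grip_width: 19.9
finger_force: 30.0
```

```bash
python3 -m inch '[[0,0.003,0,0,0],[0.006,0.003,0,0,0],[0.014,0.003,0,0,0],[0.022,0.003,0,0,0],[0.03,0.003,0,0,0],[0.036,0.003,0,0,0],[0.036,0.003,0,0,0]]'; for i in 1 2 ; do python3 -m inch '[[0.004,0,0,0,0],[0.007,0,0,0,0],[0.007,0,0,0,0]]'; done
```

```text
time: 25.43
tool_pos: [515.2, -67.3, 344.5]
tcp_rot: [-3.141, -0.002, -0.254]
contact_force: [3.3, 0.6, 1.0]
grip_width: 19.7
finger_force: 30.0
time: 25.68
tool_pos: [520.9, -68.8, 344.5]
tcp_rot: [-3.141, -0.001, -0.254]
contact_force: [1.8, 1.0, 1.7]
grip_width: 19.6
finger_force: 30.0
time: 25.93
tool_pos: [525.0, -69.7, 344.4]
tcp_rot: [3.141, 0.01, -0.254]
contact_force: [-17.6, 4.3, 13.3]
grip_width: 19.7
finger_force: 30.0
```

```bash
python3 -m inch '[[0.003,0,0,0,0],[0.003,0,0,0,0],[0.003,0,0,0,0]]'; python3 -m inch '[[0.001,0,0,0,1],[0.001,0,0,0,1],[0.001,0,0,0,1],[0.001,0,0,0,1],[0.001,0,0,0,1],[0.001,0,0,0,1],[0.001,0,-0.03,0,1],[0.001,0,-0.07,0,1]]'; python3 -m inch '[[0,0.03,-0.03,0,1],[-0.04,0.05,-0.06,0,1],[-0.08,0.05,-0.06,0,1],[-0.12,0.05,-0.06,0,1],[-0.12,0.05,-0.06,0,1]]'; python3 - <<'E'
from h import *
p=capture('top');q=capture('side')
a=cv2.resize(p["color"][160:340,255:425],None,fx=2.6,fy=2.6,interpolation=2)
b=cv2.resize(q["color"][175:275,255:405],None,fx=2.3,fy=2.3,interpolation=2)
c=np.zeros((470,800,3),np.uint8);c[:a.shape[0],:a.shape[1]]=a;c[:b.shape[0],450:450+b.shape[1]]=b
cv2.imwrite("pics/v8.png",c[:,:,::-1])
for t in("spray_bottle","jar_lid","tub","peg_caddy"): print(t,[(np.round(r[0]["centre"],1)) for i in(q,p) for r in [tip_of(i,t)] if r])
E
```

```text
time: 26.18
tool_pos: [526.2, -70.0, 344.3]
tcp_rot: [3.141, 0.016, -0.254]
contact_force: [-25.8, 6.1, 19.9]
grip_width: 19.9
finger_force: 30.0
time: 26.85
tool_pos: [530.7, -71.4, 412.0]
tcp_rot: [-3.141, 0.008, -0.254]
contact_force: [2.2, -1.2, 0.2]
grip_width: 68.4
finger_force: 0.0
time: 27.27
tool_pos: [397.7, -88.3, 474.7]
tcp_rot: [-3.141, 0.002, -0.255]
contact_force: [0.8, 0.2, 0.9]
grip_width: 91.9
finger_force: 0.0
spray_bottle [array([369.4, 236.5]), array([272.5, 166.3])]
jar_lid [array([287.9, 229.9]), array([353.5, 275.1])]
tub [array([409.9, 350.1]), array([438.4, 228.4])]
peg_caddy [array([309.6, 357.7]), array([407.2, 303.3])]
```

View pics/v8.png

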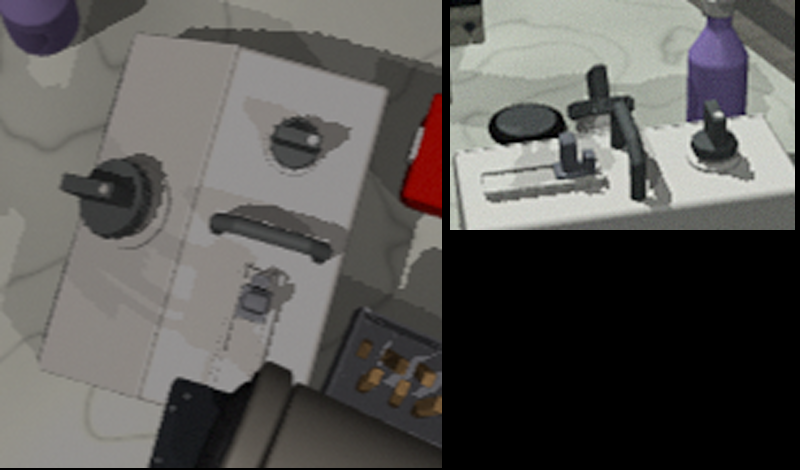

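The final view shows the lock grip against its stop block at (257,297), both wings along tank x, the surrounding things where they were, and the gripper clear of everything.

```bash
python3 -c "
from plant import *
print(close_job())"
```

```text
the job is handed in; nothing more can be done
None
```

Both caps were turned clockwise to their stops, then the lock was slid against its stop block. Nothing around the tank was moved, the gripper is open and clear, and the job is handed in (about 27 s on the robot's clock).

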